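Make up the tractor and windmill model kits

TASK

Make up two model kits from the wooden stock on the cutting mat. Tractor kit, in the tray with three compartments: the tractor body in the middle compartment and the large and small wheels in the end ones, one wheel each, lying flat. Windmill kit, in the tray with two compartments: the tall tower in one and the pointed cap in the other. Everything stands upright (the cap point up, the body cab up), flat on the floor of its compartment; leave the short tower and the glue stick standing where they are.

Things in the scene. Friction and masses are not known exactly. Their poses are not given: they have to be found in the camera images.
- tray3: Pale plastic kit tray with three compartments in a row along its y axis, centred at y = -84, 0 and +84 mm; outside 98 by 256 by 12 mm. Every compartment is 90 mm (along tray x) by 80 mm (along tray y) inside; walls 4 mm thick and only 12 mm high over the underside, floor 3 mm thick. Origin: centre of the underside, which lies on the mat 3 mm above the table; it does not move in use.
- tray2: Pale plastic kit tray with two compartments in a row along its y axis, centred at y = -42 and +42 mm; outside 98 by 172 by 12 mm. Every compartment is 90 mm (along tray x) by 80 mm (along tray y) inside; walls 4 mm thick and only 12 mm high over the underside, floor 3 mm thick. Origin: centre of the underside, which lies on the mat 3 mm above the table; it does not move in use.
- wheel_big_mid (a point): Large wooden wheel, a disc 50 mm in diameter and 22 mm thick lying flat on the mat, about 45 g. Listed point: its axis, half-way up; z up. 
- wheel_small_mid (a point): Small wooden wheel, a disc 32 mm in diameter and 20 mm thick lying flat on the mat, about 20 g. Listed point: its axis, half-way up; z up. 
- body_mid (a point): Wooden tractor body, 60 mm long (x) by 34 mm wide (y), straight parallel sides; bonnet 26 mm high, with a cab 46 mm high over the rear 24 mm (-x end) and a small dark exhaust stub at the bonnet's +x end; about 50 g. Listed point: centre of its length and width, 23 mm above its underside (just below the bonnet's top). Grasp across the width.
- tower_mid (a point): Tall wooden tower, 64 mm high: a plain round column 34 mm in diameter on a round foot 48 mm in diameter and 10 mm high; about 55 g. Listed point: its axis, half-way up; z up. 
- cap_mid (a point): Pointed wooden windmill cap, 52 mm high: a cylinder 40 mm in diameter up to 32 mm, then tapering to a blunt point on top; about 45 g. Listed point: its axis, half-way up; z up. 
- tower_short_mid (a point): Short wooden tower, 34 mm high, otherwise shaped like the tall one (column 34 mm, foot 48 mm in diameter). Not wanted: it stays where it stands. Listed point: its axis, half-way up; z up. 
- glue_mid (a point): Glue stick standing upright, white with a grey cap, 33 mm in diameter and 62 mm high. Not wanted: it stays where it stands. Listed point: its axis, half-way up; z up. 

How it is judged (in metres and radians):
At the end, for the whole second after the job is handed in: Body in the middle, wheels in the ends of tray3; tall tower and cap in tray2, one each, either way round. Each on the floor (height 4 mm, tilt 0.12 rad, centre within 31 mm along tray x, 26 mm along y). Short tower and glue stick upright (0.15 rad), moved under 30 mm (x of body_mid in the frame of tray3 between -0.031 and 0.031 m and y of body_mid in the frame of tray3 between -0.026 and 0.026 m and z of body_mid in the frame of tray3 between 0.022 and 0.03 m and angle between body_mid's own z axis and vertical below 0.12 rad and ((x of wheel_big_mid in the frame of tray3 between -0.031 and 0.031 m and y of wheel_big_mid in the frame of tray3 between 0.058 and 0.11 m and z of wheel_big_mid in the frame of tray3 between 0.01 and 0.018 m and (angle between wheel_big_mid's own z axis and vertical below 0.12 rad or angle between wheel_big_mid's own z axis and vertical above 3.02 rad) and x of wheel_small_mid in the frame of tray3 between -0.031 and 0.031 m and y of wheel_small_mid in the frame of tray3 between -0.11 and -0.058 m and z of wheel_small_mid in the frame of tray3 between 0.009 and 0.017 m and (angle between wheel_small_mid's own z axis and vertical below 0.12 rad or angle between wheel_small_mid's own z axis and vertical above 3.02 rad)) or (x of wheel_big_mid in the frame of tray3 between -0.031 and 0.031 m and y of wheel_big_mid in the frame of tray3 between -0.11 and -0.058 m and z of wheel_big_mid in the frame of tray3 between 0.01 and 0.018 m and (angle between wheel_big_mid's own z axis and vertical below 0.12 rad or angle between wheel_big_mid's own z axis and vertical above 3.02 rad) and x of wheel_small_mid in the frame of tray3 between -0.031 and 0.031 m and y of wheel_small_mid in the frame of tray3 between 0.058 and 0.11 m and z of wheel_small_mid in the frame of tray3 between 0.009 and 0.017 m and (angle between wheel_small_mid's own z axis and vertical below 0.12 rad or angle between wheel_small_mid's own z axis and vertical above 3.02 rad))) and ((x of tower_mid in the frame of tray2 between -0.031 and 0.031 m and y of tower_mid in the frame of tray2 between 0.016 and 0.068 m and z of tower_mid in the frame of tray2 between 0.031 and 0.039 m and angle between each of tower_mid, cap_mid's own z axis and vertical below 0.12 rad and x of cap_mid in the frame of tray2 between -0.031 and 0.031 m and y of cap_mid in the frame of tray2 between -0.068 and -0.016 m and z of cap_mid in the frame of tray2 between 0.025 and 0.033 m) or (x of tower_mid in the frame of tray2 between -0.031 and 0.031 m and y of tower_mid in the frame of tray2 between -0.068 and -0.016 m and z of tower_mid in the frame of tray2 between 0.031 and 0.039 m and angle between each of tower_mid, cap_mid's own z axis and vertical below 0.12 rad and x of cap_mid in the frame of tray2 between -0.031 and 0.031 m and y of cap_mid in the frame of tray2 between 0.016 and 0.068 m and z of cap_mid in the frame of tray2 between 0.025 and 0.033 m)) and distance of each of tower_short_mid, glue_mid from where it was at the start of the episode below 0.03 m and angle between each of tower_short_mid, glue_mid's own z axis and vertical below 0.15 rad); the robot touches nothing.
It also fails if it takes over 128 s, if anything falls off the work surface, if the arm or the gripper's body presses on something with over 40 N, if the wrist force passes 120 N, or if a joint passes its speed limit or range.

ROBOT

A 6-joint arm with a two-finger parallel gripper is mounted at the origin on the work surface. World frame = base frame: x ahead of the robot, y to its left, z up, the work surface at z = 0. Lengths are in mm, angles in rad, forces in N, time in s.
With the tool pointing down it reaches from about 275 to 1000 mm from the base axis. Payload 8.4 kg.
Tool frame: the origin (TCP) lies between the finger pads; the fingertips stand r.finger_overhang ahead of it and the grasp point (between the pads) is the TCP (r.finger_overhang is the distance from the TCP to the fingertips, in mm); z points along the fingers, y is the line along which they close (so a half turn about z gives the same grasp; the last joint's range is limited). The gripper opens to 85 mm and grips with 20 to 120 N. Pads are 22 mm wide; open, the fingers measure 114 mm over their backs; the gripper's body (76 mm by 85 mm) begins 54 mm behind the grasp point. The pads swing forward as they close: fully open they stand 13 mm farther back than shut.
Start: joints at [-1.116, 0.353, 1.633, -0, 1.155, -0.002], TCP at [275.673, -560.921, 212.481] pointing down, gripper open.
Joint ranges: [-2.63, 2.63], [-0.92, 2.1], [0.06, 2.66], [-1.3, 4.44], [0, 2.69], [-3.02, 3.02]. Speed limits (rad/s): [2.22, 2.22, 2.79, 3.14, 3.14, 3.14].

INTERFACE

Orientations are given as [roll, pitch, yaw] about the fixed x, y, z axes, in that order (R = Rz(yaw) Ry(pitch) Rx(roll)).
In Python, from rig import r, cams, sign_off gives the robot as it stands.
- The arm moves only by the shell command python3 -m crank 'ROWS' [FORCE]. ROWS is JSON, a list of rows, each a list of 7 numbers: the shift along the tool's x, y, z in m, then the turn, a rotation vector about the tool's x, y, z in rad, then the closure, from 0 (fully open) to 1 (shut). In form: [[dx, dy, dz, ax, ay, az, gripper], ...]. A call has 1 to 5 rows; each row is the pose to reach, as a shift and turn from the pose commanded when the call began, along the tool's axes at that moment; what a row does not reach only later rows make up. A row lasts 1/10 s, in which the tool goes at most 50 mm and 8.59 degrees, less where a joint would pass 70% of its speed; a pose out of reach is approached as far as the arm can. A call with a gripper value outside its range is refused whole. The fingers move at their own pace and stop on an object; FORCE is the grip in N (left out, the last holds). Time passes only in rows, so rows that repeat a pose let the fingers close. It gives the time, the measured TCP pose, the force, the opening and the grip force at its end, in the units of the state.
- r.sense(): the state, without advancing time (a new reading comes with each control period).
- cams.grab_frame(name): name is "scene" or "top"; returns a dict with "image" (400x640x3 uint8, red, green, blue), "fx", "fy", "cx", "cy" (pixels), "position" and "orientation" of the camera in the world. Camera axes: x right, y down, z forward; pixel columns grow to the right and rows downward; lengths in mm; the calibration is good to about 2 mm. A picture is of the moment at which its call begins. There is no depth.
- sign_off(): hands the job in; it is judged then, once.
The state is a dict: "clock": time; "qpos": joint angles; "qvel": joint speeds; "joint_efforts": joint torques, N m; "eef_pos": TCP position; "tcp_rot": TCP orientation; "contact_force": force on the tool from outside, world axes, zero at the start; "wrist_torque": the same for the moment, N m; "opening": opening from 0.0 (shut) to 1.0 (fully open); "grasp_force": force on a finger pad.
Only numpy, scipy, OpenCV 4.12 (cv2) and the standard library are available. Lean on these libraries where they do the work, as an engineer would, in place of code of your own. Each camera call takes 0.05 s, during which the arm holds its last target. There are 200 camera calls.

## Working session

There is one attempt and no reset: what is moved stays moved. The work goes in short steps, Python scripts to look and compute and a shell command to move; the robot and the scene stay as the last step left them, time stands still between calls to the robot, and variables do not carry over. Pictures are saved under pics/ and viewed, at most 14 in all, crops included, and the job is handed in when it is done.

```bash
ls; mkdir -p pics
python3 - <<'E'
from rig import r,cams
import cv2
s=r.sense();print(s,r.finger_overhang)
for n in("top","scene"):
    f=cams.grab_frame(n);cv2.imwrite(f"pics/{n}0.png",f["image"][:,:,::-1]);print({k:v for k,v in f.items() if k!="image"})
E
```

```text
pics
{'clock': 0.0, 'qpos': array([-1.11635964e+00,  3.53666560e-01,  1.63413284e+00, -2.01875990e-05,
        1.15520509e+00, -2.41601824e-03]), 'qvel': array([ 0.00013802, -0.00027767,  0.00126442,  0.00028131, -0.00072198,
        0.00057032]), 'joint_efforts': array([-2.69937838e-03, -6.05255771e+01, -3.42070627e+01, -2.03655336e-04,
        9.30844748e-03, -2.30453634e-05]), 'eef_pos': array([ 275.46700722, -560.45702037,  211.75075757]), 'tcp_rot': array([-3.14018077e+00,  1.50465818e-05,  4.56860880e-01]), 'contact_force': array([-0.51389137, -0.09353889,  1.05882924]), 'wrist_torque': array([-0.00461432,  0.00560693, -0.02715793]), 'grasp_force': 0.0, 'opening': 0.9972397289083395} 19.0
{'fx': 401.6265450603087, 'fy': 401.6265450603087, 'cx': 317.88453349333895, 'cy': 203.48082562535166, 'position': array([415.89043086,  -8.41781776, 815.88372704]), 'orientation': array([-2.93654448,  0.00315931, -1.45743645])}
{'fx': 404.11049581159824, 'fy': 404.11049581159824, 'cx': 319.52021474020376, 'cy': 199.06114915193587, 'position': array([1010.8990275 , -204.86306909,  674.91902822]), 'orientation': array([-2.49471883, -0.01516973,  1.12627815])}
```

View pics/top0.png

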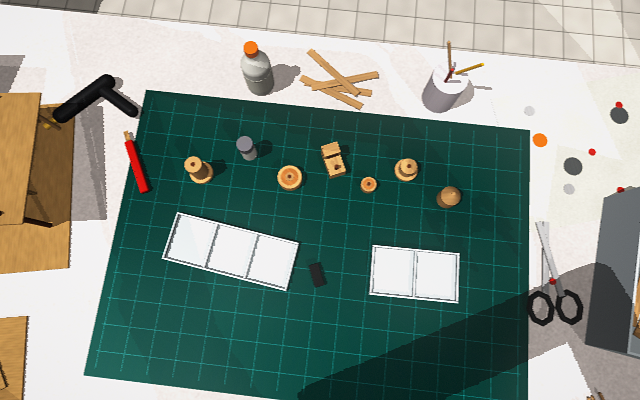

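View pics/scene0.png

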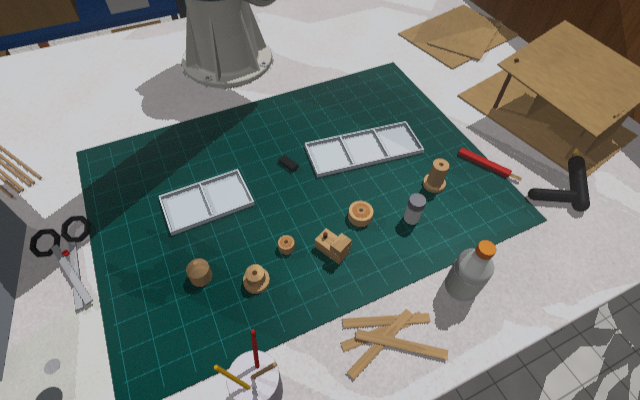

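Top view: tall tower ~(198,170), glue (246,147), big wheel (290,178), body (333,160), small wheel (369,184), short tower (406,169), cap (449,197), tray3 ~(231,251) and tray2 ~(415,273). I'll enlarge them to read the pixels.

Run:
```python
import cv2
i=cv2.imread("pics/top0.png")
cv2.imwrite("pics/c1.png",cv2.resize(i[130:220,170:370],None,fx=4,fy=4,interpolation=cv2.INTER_CUBIC))
cv2.imwrite("pics/c2.png",cv2.resize(i[130:310,310:470],None,fx=3.3333,fy=3.33333,interpolation=cv2.INTER_CUBIC))
```

```text
(no output)
```

View pics/c1.png

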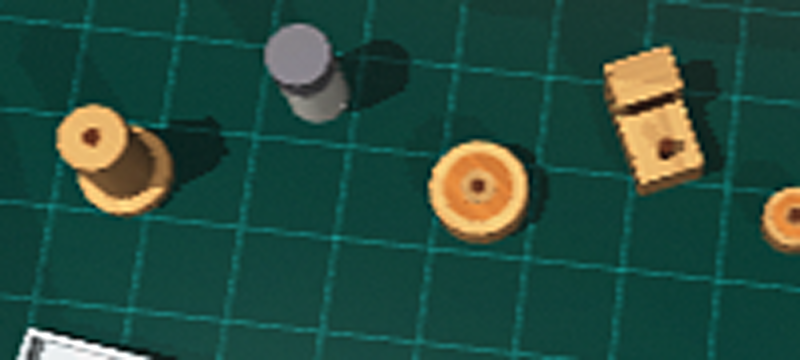

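View pics/c2.png

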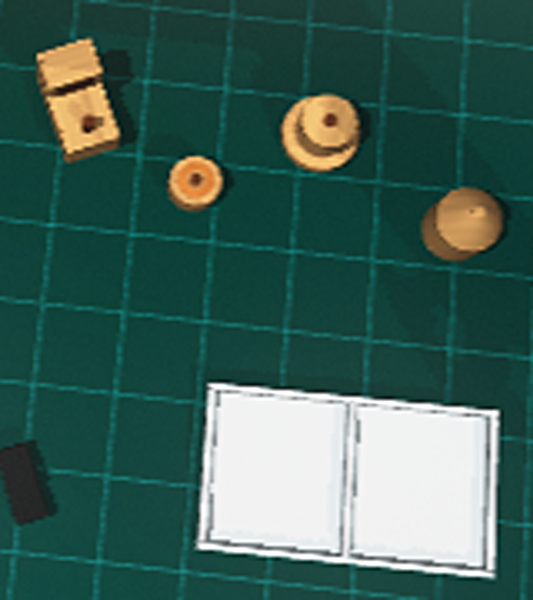

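```bash
cat > h.py <<'E'
import numpy as np
from rig import r,cams
from scipy.spatial.transform import Rotation as R
def proj(f,uv,z):
    d=R.from_euler('xyz',f["orientation"]).apply([(uv[0]-f["cx"])/f["fx"],(uv[1]-f["cy"])/f["fy"],1])
    return (f["position"]+d*(z-f["position"][2])/d[2]).round(1)
def pix(f,p):
    q=R.from_euler('xyz',f["orientation"]).inv().apply(np.array(p)-f["position"])
    return (f["fx"]*q[0]/q[2]+f["cx"],f["fy"]*q[1]/q[2]+f["cy"])
def go(x,y,z,yaw):
    "tool-axes shift (m) and yaw turn about tool z from commanded pose ~ measured"
    s=r.sense();Rt=R.from_euler('xyz',s["tcp_rot"])
    print("at",s["eef_pos"].round(1),s["tcp_rot"].round(3),"t",round(s["clock"],1))
    d=Rt.inv().apply((np.array([x,y,z])-s["eef_pos"])/1000)
    dy=(yaw-s["tcp_rot"][2]+np.pi/2)%np.pi-np.pi/2
    print("shift",d.round(4),"az",round(-dy,3))
E
python3 - <<'E'
from h import *
f=cams.grab_frame("top")
for n,uv,z in [("tower",(193,164),67),("glue",(244.75,143.75),65),("big",(289.75,176.5),25),("small",(368.8,184),23),("short",(409.3,166),37),("cap",(452.2,193.3),55),("cab",(330.5,149.25),49),("front",(337.9,173),29)]: print(n,proj(f,uv,z))
for t in ([(373,244.9),(459.7,252.7),(458.2,303.1),(369.4,294.7)],[(178,212),(299,242),(288,290),(162,259)]):
    c=np.array([proj(f,u,15)[:2] for u in t]);d=np.diff(np.vstack([c,c[:1]]),axis=0)
    print(c,c.mean(0),np.hypot(*d.T).round(),np.degrees(np.arctan2(d[:,1],d[:,0])).round(1))
g=cams.grab_frame("scene")
for uv,z in [((360,207),25),((286.5,240),23),((440,162),67),((199,261),55)]: print(proj(g,uv,z))
E
```

```text
tower [621.  261.9  67. ]
glue [674.1 168.5  65. ]
big [628.4  76.1  25. ]
small [631.4 -85.7  23. ]
short [ 674.1 -162.3   37. ]
cap [ 622.3 -245.2   55. ]
cab [ 6.874e+02 -5.000e-01  4.900e+01]
front [645.7 -20.7  29. ]
[[ 509.7 -105.8]
 [ 513.6 -277.9]
 [ 416.  -279.1]
 [ 412.4 -107.1]] [ 462.925 -192.475] [172.  98. 172.  97.] [ -88.7 -179.3   91.2    0.8]
[[531.6 293.1]
 [498.8  41.5]
 [403.3  51.3]
 [434.7 307.3]] [467.1 173.3] [254.  96. 258.  98.] [-97.4 174.1  83.   -8.3]
[623.6  79.8  25. ]
[631.4 -81.8  23. ]
[617.9 264.6  67. ]
[ 625.6 -239.8   55. ]
```

```bash
python3 -c "
from h import *
go(672,-8,150,0.45)"; python3 -m crank --help 2>&1 | head -5
```

```text
at [ 275.6 -560.7  212. ] [-3.141 -0.     0.457] t 0.2
shift [ 0.5996 -0.3211  0.0623] az 0.007
invalid input: not JSON, or not a number
```

```bash
A='python3 -m crank'
python3 -m crank '[[0.04,-0.0214,0.004,0,0,0,0],[0.08,-0.0428,0.008,0,0,0,0],[0.12,-0.0642,0.012,0,0,0,0],[0.16,-0.0856,0.016,0,0,0,0],[0.2,-0.107,0.021,0,0,0,0]]'
python3 -m crank '[[0.04,-0.0214,0.004,0,0,0,0],[0.08,-0.0428,0.008,0,0,0,0],[0.12,-0.0642,0.012,0,0,0,0],[0.16,-0.0856,0.016,0,0,0,0],[0.2,-0.107,0.021,0,0,0,0]]'
python3 -m crank '[[0.04,-0.0214,0.004,0,0,0,0],[0.08,-0.0428,0.008,0,0,0,0],[0.12,-0.0642,0.012,0,0,0,0],[0.16,-0.0856,0.016,0,0,0,0],[0.2,-0.107,0.021,0,0,0,0]]'
python3 -m crank '[[0,0,0,0,0,0,0],[0,0,0,0,0,0,0]]'
python3 - <<'E'
from h import *
import cv2
go(672,-8,27,.45)
g=cams.grab_frame("scene");u=pix(g,(672,-8,30));x,y=map(int,u)
cv2.imwrite("pics/s1.png",cv2.resize(g["image"][y-60:y+60,x-80:x+80,::-1],None,fx=4,fy=4));print(x,y)
E
```

```text
clock: 0.7
eef_pos: [408.7, -375.2, 191.4]
tcp_rot: [3.141, -0.0, 0.456]
contact_force: [0.6, -0.1, -0.6]
opening: 1.002
grasp_force: 0.0
clock: 1.2
eef_pos: [541.2, -190.8, 170.5]
tcp_rot: [3.141, -0.0, 0.457]
contact_force: [0.1, -0.5, 1.1]
opening: 1.003
grasp_force: 0.0
clock: 1.7
eef_pos: [673.4, -6.4, 149.3]
tcp_rot: [3.142, 0.0, 0.457]
contact_force: [-0.1, -0.4, 0.5]
opening: 1.003
grasp_force: 0.0
clock: 1.9
eef_pos: [672.4, -7.3, 148.7]
tcp_rot: [-3.141, 0.001, 0.459]
contact_force: [-1.1, -0.1, 0.0]
opening: 0.998
grasp_force: 0.0
at [672.4  -7.3 148.7] [-3.141e+00  1.000e-03  4.590e-01] t 1.9
shift [-0.0005  0.0005  0.1217] az 0.009
331 240
```

View pics/s1.png

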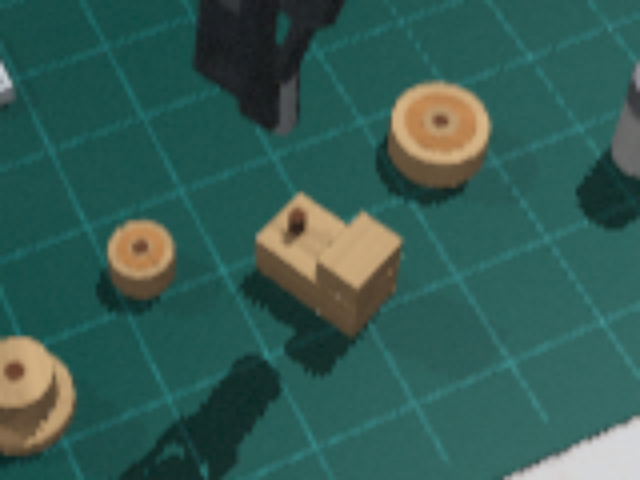

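The crop agrees: the body centre is at about (320,245) in the crop, where expected, with the gripper above it. I'll descend and grip.

```bash
python3 -m crank '[[0,0,0.04,0,0,0,0],[0,0,0.08,0,0,0,0],[0,0,0.11,0,0,0,0],[0,0,0.121,0,0,0,0],[0,0,0.121,0,0,0,0]]' 30
python3 -m crank '[[0,0,0,0,0,0,0.5],[0,0,0,0,0,0,1],[0,0,0,0,0,0,1],[0,0,0,0,0,0,1],[0,0,0,0,0,0,1]]'
python3 -m crank '[[0,0,0,0,0,0,1],[0,0,0,0,0,0,1],[0,0,0,0,0,0,1]]'
```

```text
clock: 2.45
eef_pos: [671.1, -9.3, 27.3]
tcp_rot: [-3.14, 0.003, 0.456]
contact_force: [0.3, 0.9, -0.3]
opening: 1.003
grasp_force: 0.0
clock: 2.95
eef_pos: [674.1, -8.2, 30.4]
tcp_rot: [3.14, -0.003, 0.457]
contact_force: [0.1, -0.9, 8.5]
opening: 0.145
grasp_force: 4.3
clock: 3.25
eef_pos: [674.0, -8.0, 30.1]
tcp_rot: [3.14, -0.003, 0.457]
contact_force: [0.6, -0.7, 6.7]
opening: -0.003
grasp_force: 3.6
```

Closed fully with an upward push: the fingers missed the body and touch the mat. Looking.

Run:
```python
from h import *
import cv2
for n in("scene","top"):
    g=cams.grab_frame(n);u=pix(g,(672,-8,30));x,y=map(int,u)
    cv2.imwrite(f"pics/{n}2.png",g["image"][:,:,::-1])
    c=cv2.resize(g["image"][y-50:y+50,x-65:x+65,::-1],None,fx=3,fy=3); globals()[n]=c
cv2.imwrite("pics/b2.png",np.hstack([scene,top]))
```

```text
(no output)
```

View pics/b2.png

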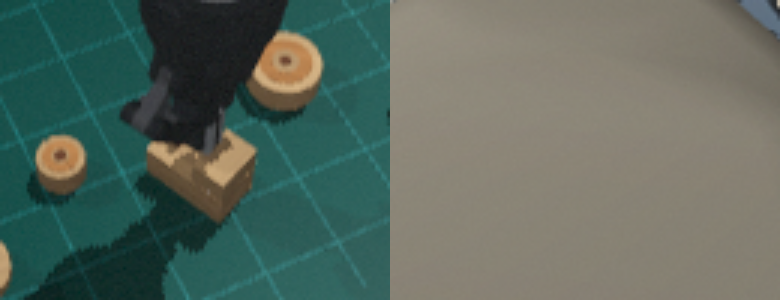

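Run:
```python
from h import *
import cv2
i=cv2.imread("pics/scene2.png")
cv2.imwrite("pics/b3.png",cv2.resize(i[160:280,270:400],None,fx=5,fy=5,interpolation=cv2.INTER_CUBIC))
g=cams.grab_frame("scene")
for p in [(674,-8,30),(674,-8,11),(674,-8,49),(674,-8,84),(674,-8,200)]: u=np.array(pix(g,p));print(p,(u-[270,160])*5)
s=r.sense();print(s["qpos"].round(3),s["opening"],s["grasp_force"])
```

```text
(674, -8, 30) [309.81267082 407.478745  ]
(674, -8, 11) [307.81719944 433.53447306]
(674, -8, 49) [311.89055345 380.34693787]
(674, -8, 84) [315.9517546 327.3180877]
(674, -8, 200) [332.0543238  117.05991614]
[-0.014  0.625  1.645  0.     0.868  1.1  ] 0.0022520253976954212 3.5736057395115495
```

View pics/b3.png

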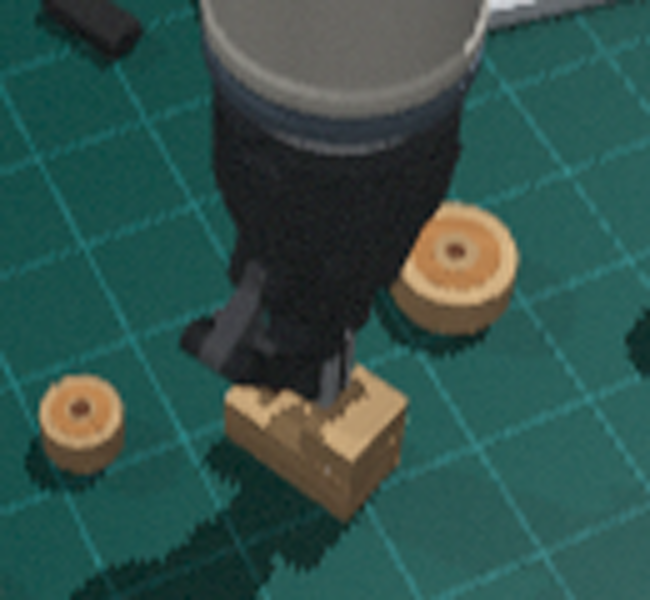

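The shut fingers stand on top of the body instead of straddling it, so the true tip height is above what I assumed. I'll lift, hover over the cap and check the tip by triangulation from both cameras.

```bash
python3 -m crank '[[0,0,-0.03,0,0,0,1],[0,0,-0.07,0,0,0,1],[0,0,-0.12,0,0,0,1]]'
python3 - <<'E'
from h import *
go(623,-243,150,.457)
E
```

```text
clock: 3.7
eef_pos: [671.2, -8.0, 148.4]
tcp_rot: [-3.14, 0.003, 0.457]
contact_force: [0.2, 0.4, 0.2]
opening: -0.001
grasp_force: 0.0
at [671.2  -8.  148.4] [-3.14e+00  3.00e-03  4.57e-01] t 3.7
shift [-0.1469  0.1896 -0.0014] az -0.0
```

```bash
python3 -m crank '[[-0.029,0.038,0,0,0,0,1],[-0.058,0.076,0,0,0,0,1],[-0.088,0.114,0,0,0,0,1],[-0.117,0.152,0,0,0,0,1],[-0.147,0.19,0,0,0,0,1]]'
python3 -m crank '[[0,0,0,0,0,0,1],[0,0,0,0,0,0,1],[0,0,0,0,0,0,1]]'
python3 - <<'E'
from h import *
import cv2
s=r.sense();p=s["eef_pos"];print(p,s["tcp_rot"])
o=[]
for n in("scene","top"):
    g=cams.grab_frame(n);u=pix(g,p);x,y=map(int,u)
    cv2.imwrite(f"pics/{n}3.png",g["image"][:,:,::-1])
    y0=max(0,y-50);x0=max(0,x-65)
    print(n,x0,y0,[((np.array(pix(g,p-[0,0,k]))-[x0,y0])*3).round() for k in (0,19,-30)])
    o.append(cv2.resize(g["image"][y0:y0+100,x0:x0+130,::-1],(390,300)))
cv2.imwrite("pics/b4.png",np.hstack(o))
E
```

```text
clock: 4.2
eef_pos: [624.0, -245.2, 149.1]
tcp_rot: [3.141, -0.001, 0.457]
contact_force: [0.5, -0.4, 0.2]
opening: 0.001
grasp_force: 0.0
clock: 4.5
eef_pos: [624.6, -242.7, 148.6]
tcp_rot: [-3.141, -0.0, 0.457]
contact_force: [-0.1, 0.0, 0.0]
opening: -0.0
grasp_force: 0.0
[ 624.60653013 -242.66453203  148.59780367] [-3.14127388e+00 -2.49082926e-04  4.57099413e-01]
scene 118 181 [array([196., 152.]), array([205., 172.]), array([181., 119.])]
top 403 129 [array([196., 151.]), array([185., 160.]), array([216., 137.])]
```

View pics/b4.png

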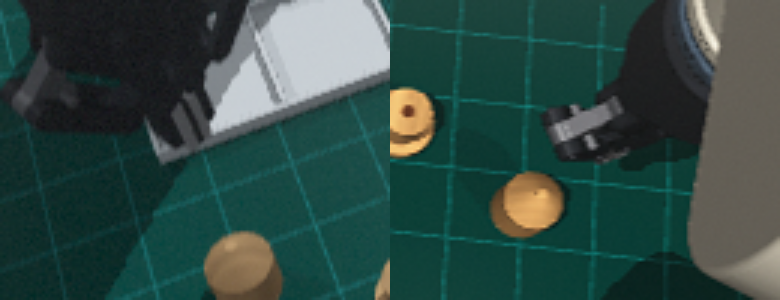

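Run:
```python
from h import *
import cv2
a=cv2.imread("pics/scene3.png")[200:245,120:195];b=cv2.imread("pics/top3.png")[150:195,440:515]
k=dict(fx=8,fy=6.6) 
cv2.imwrite("pics/b5.png",np.vstack([cv2.resize(cv2.convertScaleAbs(j,alpha=1.8,beta=20),None,fx=6.6,fy=6.6,interpolation=cv2.INTER_CUBIC) for j in(a,b)]))
```

```text
(no output)
```

View pics/b5.png

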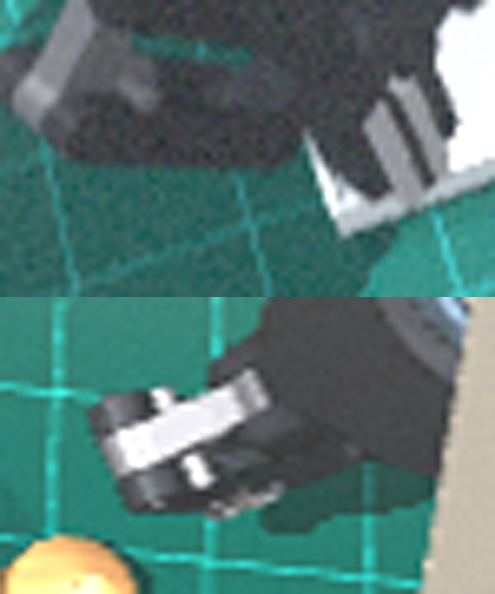

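Run:
```python
from h import *
from scipy.optimize import least_squares
fs,ft=cams.grab_frame("scene"),cams.grab_frame("top")
q=least_squares(lambda p:np.r_[np.array(pix(fs,p))-(184.4,229.5),np.array(pix(ft,p))-(477.5,180.5)],[620,-240,150])
s=r.sense();print(q.x,q.fun,s["eef_pos"],s["qpos"].round(4))
print(pix(fs,s["eef_pos"]),pix(ft,s["eef_pos"]),pix(fs,s["eef_pos"]-[0,0,19]),pix(ft,s["eef_pos"]-[0,0,19]))
```

```text
[ 623.80851134 -246.26871369  156.56348704] [-4.87989501 -0.11475488 -5.20747018 -1.68157041] [ 624.83166536 -242.23287815  148.53670812] [-3.7210e-01  4.8250e-01  1.5855e+00  1.0000e-04  1.0736e+00  7.4010e-01]
(np.float64(183.68362251524414), np.float64(231.8085758945153)) (np.float64(468.20899381495894), np.float64(179.2240652566222)) (np.float64(186.75221984811938), np.float64(238.33278862445084)) (np.float64(464.29376984629073), np.float64(182.0557153419646))
```

Run:
```python
from h import *
go(565,-320,60,.457)
```

```text
at [ 624.8 -242.2  148.5] [-3.141 -0.     0.459] t 4.7
shift [-0.0881  0.0433  0.0885] az 0.002
```

```bash
python3 -m crank '[[-0.044,0.022,0,0,0,0,1],[-0.088,0.043,0,0,0,0,1],[-0.088,0.043,0.04,0,0,0,1],[-0.088,0.043,0.08,0,0,0,1],[-0.088,0.043,0.1,0,0,0,1]]'
python3 -m crank '[[0,0,0.005,0,0,0,1],[0,0,0.010,0,0,0,1],[0,0,0.015,0,0,0,1],[0,0,0.02,0,0,0,1]]'
python3 -c "
from h import *
import cv2
g=cams.grab_frame('scene');u=pix(g,r.sense()['eef_pos']);x,y=map(int,u);print(x,y,pix(g,r.sense()['eef_pos']-[0,0,19]))
cv2.imwrite('pics/b6.png',cv2.resize(cv2.convertScaleAbs(g['image'][y-50:y+40,x-60:x+60,::-1],alpha=1.7,beta=15),None,fx=5,fy=5,interpolation=cv2.INTER_CUBIC))"
```

```text
clock: 5.2
eef_pos: [562.9, -319.7, 45.5]
tcp_rot: [-3.139, 0.002, 0.457]
contact_force: [0.2, 0.2, 0.3]
opening: -0.002
grasp_force: 0.0
clock: 5.6
eef_pos: [565.5, -321.2, 29.5]
tcp_rot: [3.14, -0.001, 0.457]
contact_force: [0.5, -0.3, -0.2]
opening: 0.002
grasp_force: 0.0
148 257 (np.float64(152.05305750047478), np.float64(262.8371159796902))
```

View pics/b6.png

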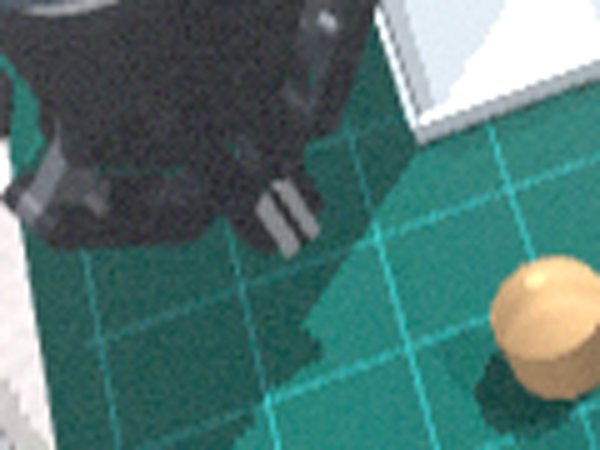

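Tip appears at crop (305,245), i.e. at the reported TCP height and not 19 mm below. Lowering to the mat to measure by touch.

```bash
python3 -m crank '[[0,0,0.004,0,0,0,1],[0,0,0.008,0,0,0,1],[0,0,0.011,0,0,0,1],[0,0,0.011,0,0,0,1]]'|egrep 'eef|contact'
python3 -m crank '[[0,0,0.003,0,0,0,1],[0,0,0.003,0,0,0,1]]'|egrep 'eef|contact'
python3 -m crank '[[0,0,0.003,0,0,0,1],[0,0,0.003,0,0,0,1]]'|egrep 'eef|contact'
python3 -m crank '[[0,0,0.003,0,0,0,1],[0,0,0.003,0,0,0,1]]'|egrep 'eef|contact'
```

```text
eef_pos: [564.1, -320.8, 17.0]
contact_force: [-0.7, -0.4, -0.1]
eef_pos: [564.3, -320.9, 14.2]
contact_force: [0.5, 1.3, 0.4]
eef_pos: [564.3, -320.9, 11.1]
contact_force: [-1.0, -1.3, -0.8]
eef_pos: [564.2, -320.8, 8.1]
contact_force: [-0.7, 0.4, 0.6]
```

```bash
for i in 1; do :; done
python3 -m crank '[[0,0,0.003,0,0,0,1],[0,0,0.003,0,0,0,1]]'|egrep 'eef|contact'
python3 -m crank '[[0,0,0.002,0,0,0,1],[0,0,0.002,0,0,0,1]]'|egrep 'eef|contact'
python3 -m crank '[[0,0,0.002,0,0,0,1],[0,0,0.002,0,0,0,1]]'|egrep 'eef|contact'
```

```text
eef_pos: [564.2, -320.8, 5.1]
contact_force: [0.4, 0.5, -1.0]
eef_pos: [564.3, -320.9, 3.2]
contact_force: [-1.3, 0.1, 1.0]
eef_pos: [564.3, -320.9, 1.2]
contact_force: [0.3, 0.2, -0.1]
```

```bash
python3 -m crank '[[0,0,0.002,0,0,0,1],[0,0,0.002,0,0,0,1]]'|egrep 'eef|contact'
python3 -m crank '[[0,0,0.002,0,0,0,1],[0,0,0.002,0,0,0,1]]'|egrep 'eef|contact'
```

```text
eef_pos: [564.3, -320.8, -0.8]
contact_force: [0.6, 0.1, 0.8]
eef_pos: [564.3, -320.9, -2.8]
contact_force: [0.8, -0.3, -0.6]
```

```bash
python3 -c "
from h import *
import cv2
g=cams.grab_frame('scene');u=pix(g,r.sense()['eef_pos']);x,y=map(int,u);print(x,y,r.sense()['eef_pos'])
cv2.imwrite('pics/b7.png',cv2.resize(cv2.convertScaleAbs(g['image'][y-50:y+40,x-60:x+60,::-1],alpha=1.7,beta=15),None,fx=5,fy=5,interpolation=cv2.INTER_CUBIC))"
```

```text
154 265 [ 564.30154991 -320.90578536   -2.70508798]
```

View pics/b7.png

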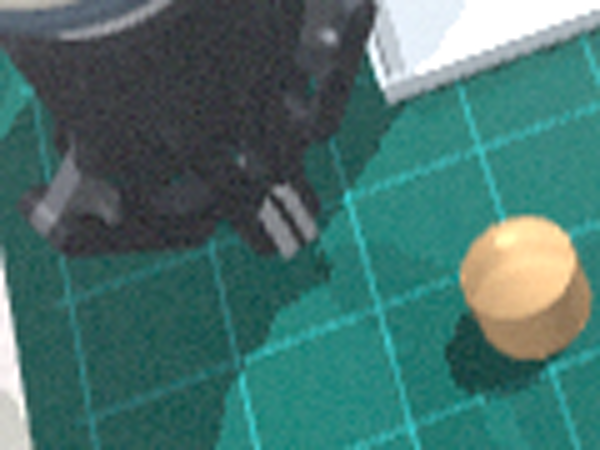

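The shadow gap still shows clearance. The body contact fits tips at TCP+19 mm (shut) resting on the cab top (49 mm). I'll confirm on the mat, expecting contact near -16.

```bash
python3 -m crank '[[0,0,0.003,0,0,0,1],[0,0,0.006,0,0,0,1],[0,0,0.009,0,0,0,1],[0,0,0.009,0,0,0,1]]'|egrep 'eef|contact'
python3 -m crank '[[0,0,0.002,0,0,0,1],[0,0,0.002,0,0,0,1]]'|egrep 'eef|contact'
python3 -m crank '[[0,0,0.002,0,0,0,1],[0,0,0.002,0,0,0,1]]'|egrep 'eef|contact'
python3 -m crank '[[0,0,0.002,0,0,0,1],[0,0,0.002,0,0,0,1]]'|egrep 'eef|contact'
```

```text
eef_pos: [564.0, -320.7, -12.2]
contact_force: [-0.2, -0.7, 0.4]
eef_pos: [564.3, -320.9, -13.8]
contact_force: [0.3, -0.3, 0.1]
eef_pos: [564.5, -321.0, -15.6]
contact_force: [0.9, -0.1, -0.3]
eef_pos: [564.6, -321.1, -15.8]
contact_force: [-5.5, 2.7, 18.8]
```

Contact at TCP −15.7, so shut fingertips are at reported TCP z + 19 mm (about +21 gripping 34 mm, +23 at 50 mm). I'll command z accordingly and go back to the body.

```bash
python3 -m crank '[[0,0,-0.03,0,0,0,0],[0,0,-0.07,0,0,0,0],[0,0,-0.11,0,0,0,0],[0,0,-0.11,0,0,0,0]]'|egrep 'eef|contact'
python3 - <<'E'
from h import *
go(672,-8,90,.45)
E
```

```text
eef_pos: [567.8, -322.9, 98.4]
contact_force: [0.7, -0.1, -0.2]
at [ 567.8 -322.9   98.4] [ 3.134 -0.005  0.457] t 9.1
shift [ 0.2323 -0.2367  0.0078] az 0.007
```

```bash
python3 -m crank '[[0.033,-0.034,0,0,0,0,0],[0.066,-0.068,0,0,0,0,0],[0.1,-0.102,0,0,0,0,0],[0.133,-0.136,0,0,0,0,0],[0.166,-0.169,0,0,0,0,0]]'|egrep 'eef'
python3 -m crank '[[0.033,-0.034,0,0,0,0,0],[0.066,-0.068,0,0,0,0,0],[0.066,-0.068,0,0,0,0,0],[0.066,-0.068,0,0,0,0,0]]'|egrep 'eef'
python3 - <<'E'
from h import *
go(672,-8,-11,.45)
E
```

```text
eef_pos: [638.9, -94.1, 92.0]
eef_pos: [667.9, -4.8, 91.8]
at [667.9  -4.8  91.8] [-3.141e+00  1.000e-03  4.590e-01] t 10.0
shift [0.0024 0.0047 0.1028] az 0.009
```

```bash
python3 -m crank '[[0.002,0.005,0.04,0,0,0,0],[0.002,0.005,0.08,0,0,0,0],[0.002,0.005,0.102,0,0,0,0],[0.002,0.005,0.102,0,0,0,0],[0.002,0.005,0.102,0,0,0,0]]' 30|egrep 'eef|cont'
python3 -m crank '[[0,0,0,0,0,0,1],[0,0,0,0,0,0,1],[0,0,0,0,0,0,1],[0,0,0,0,0,0,1],[0,0,0,0,0,0,1]]'
python3 -m crank '[[0,0,0,0,0,0,1],[0,0,0,0,0,0,1],[0,0,0,0,0,0,1]]'
```

```text
eef_pos: [671.8, -10.8, -9.4]
contact_force: [-0.3, -0.3, 0.7]
clock: 11.0
eef_pos: [672.8, -9.5, -8.4]
tcp_rot: [3.141, -0.001, 0.457]
contact_force: [-0.7, -0.4, 7.2]
opening: 0.392
grasp_force: 30.8
clock: 11.3
eef_pos: [672.8, -9.6, -8.4]
tcp_rot: [3.141, -0.001, 0.457]
contact_force: [-1.3, -1.2, 6.3]
opening: 0.396
grasp_force: 30.8
```

Body held (34 mm opening). Lift and carry to tray3 middle (467,173).

```bash
python3 -m crank '[[0,0,-0.02,0,0,0,1],[0,0,-0.05,0,0,0,1],[0,0,-0.08,0,0,0,1],[0,0,-0.08,0,0,0,1]]'
python3 - <<'E'
from h import *
go(467,173,70,.45)
E
```

```text
clock: 11.7
eef_pos: [675.1, -9.5, 75.0]
tcp_rot: [3.138, -0.006, 0.457]
contact_force: [0.8, 0.1, 0.3]
opening: 0.394
grasp_force: 30.0
at [675.1  -9.5  75. ] [ 3.138 -0.006  0.457] t 11.7
shift [-0.1063 -0.2556  0.0036] az 0.007
```

```bash
python3 -m crank '[[-0.018,-0.043,0,0,0,0,1],[-0.036,-0.086,0,0,0,0,1],[-0.053,-0.128,0,0,0,0,1],[-0.07,-0.17,0,0,0,0,1],[-0.085,-0.205,0,0,0,0,1]]'|egrep 'eef|open'
python3 -m crank '[[-0.014,-0.034,0,0,0,0,1],[-0.021,-0.05,0,0,0,0,1],[-0.021,-0.05,0,0,0,0,1],[-0.021,-0.05,0,0,0,0,1],[-0.021,-0.05,0,0,0,0,1]]'|egrep 'eef|open'
python3 - <<'E'
from h import *
go(467,173,-6.4,.45)
E
```

```text
eef_pos: [503.0, 138.0, 70.0]
opening: 0.395
eef_pos: [465.4, 172.2, 70.5]
opening: 0.391
at [465.4 172.2  70.5] [ 3.141e+00 -1.000e-03  4.560e-01] t 12.7
shift [ 0.0018 -0.      0.0769] az 0.006
```

```bash
python3 -m crank '[[0.002,0,0.03,0,0,0,1],[0.002,0,0.06,0,0,0,1],[0.002,0,0.072,0,0,0,1],[0.002,0,0.0755,0,0,0,1],[0.002,0,0.0755,0,0,0,1]]'
python3 -m crank '[[0,0,0,0,0,0,0.4],[0,0,0,0,0,0,0.4],[0,0,0,0,0,0,0.4]]'
python3 -m crank '[[0,0,-0.03,0,0,0,0.3],[0,0,-0.06,0,0,0,0],[0,0,-0.1,0,0,0,0],[0,0,-0.1,0,0,0,0]]'
python3 - <<'E'
from h import *
go(628,76,90,.45)
E
```

```text
clock: 13.2
eef_pos: [466.5, 172.8, -4.9]
tcp_rot: [3.142, 0.001, 0.456]
contact_force: [-0.7, 0.6, -0.8]
opening: 0.395
grasp_force: 30.3
clock: 13.5
eef_pos: [466.8, 173.5, -4.6]
tcp_rot: [3.142, -0.001, 0.457]
contact_force: [-0.2, -0.5, -0.2]
opening: 0.6
grasp_force: 0.0
clock: 13.9
eef_pos: [469.5, 174.6, 99.6]
tcp_rot: [3.141, -0.008, 0.457]
contact_force: [0.4, 0.7, 0.3]
opening: 1.003
grasp_force: 0.0
at [469.5 174.6  99.6] [ 3.141 -0.008  0.457] t 13.9
shift [0.0987 0.1584 0.0105] az 0.007
```

```bash
python3 -m crank '[[0.02,0.031,0,0,0,-0.14,0],[0.04,0.062,0,0,0,-0.28,0],[0.06,0.093,0,0,0,-0.42,0],[0.08,0.124,0,0,0,-0.56,0],[0.098,0.155,0,0,0,-0.7,0]]'|egrep 'eef|tcp'
python3 -m crank '[[0,0,0,0,0,-0.14,0],[0,0,0,0,0,-0.29,0],[0,0,0,0,0,-0.29,0],[0,0,0,0,0,-0.29,0]]'|egrep 'eef|tcp'
python3 - <<'E'
from h import *
go(626,78,-11,1.445)
E
```

```text
eef_pos: [623.7, 76.6, 94.4]
tcp_rot: [-3.141, 0.0, 1.163]
eef_pos: [622.3, 77.6, 94.5]
tcp_rot: [-3.141, 0.0, 1.442]
at [622.3  77.6  94.5] [-3.141  0.     1.442] t 14.8
shift [0.0009 0.0037 0.1055] az -0.003
```

```bash
python3 -m crank '[[0.001,0.004,0.04,0,0,0,0],[0.001,0.004,0.08,0,0,0,0],[0.001,0.004,0.1,0,0,0,0],[0.001,0.004,0.105,0,0,0,0],[0.001,0.004,0.105,0,0,0,0]]' 30|egrep 'eef|cont'
python3 -m crank '[[0,0,0,0,0,0,1],[0,0,0,0,0,0,1],[0,0,0,0,0,0,1],[0,0,0,0,0,0,1],[0,0,0,0,0,0,1]]'
python3 -m crank '[[0,0,-0.02,0,0,0,1],[0,0,-0.05,0,0,0,1],[0,0,-0.08,0,0,0,1],[0,0,-0.08,0,0,0,1]]'
python3 - <<'E'
from h import *
go(457,90,68,1.445)
E
```

```text
eef_pos: [626.3, 78.2, -10.4]
contact_force: [0.4, 0.2, 0.1]
clock: 15.8
eef_pos: [627.8, 78.3, -8.2]
tcp_rot: [3.139, -0.001, 1.447]
contact_force: [-1.3, 1.0, 6.9]
opening: 0.567
grasp_force: 30.3
clock: 16.2
eef_pos: [630.0, 78.5, 75.0]
tcp_rot: [3.134, -0.002, 1.446]
contact_force: [0.6, 0.5, -0.1]
opening: 0.566
grasp_force: 31.7
at [630.   78.5  75. ] [ 3.134e+00 -2.000e-03  1.446e+00] t 16.2
shift [-0.01   -0.1731  0.0057] az 0.001
```

```bash
python3 -m crank '[[-0.002,-0.035,0,0,0,0,1],[-0.004,-0.07,0,0,0,0,1],[-0.006,-0.105,0,0,0,0,1],[-0.008,-0.14,0,0,0,0,1],[-0.01,-0.172,0,0,0,0,1]]'|egrep 'eef|open'
python3 -m crank '[[0,0,0,0,0,0,1],[0,0,0,0,0,0,1],[0,0,0,0,0,0,1]]'|egrep 'eef|open'
python3 - <<'E'
from h import *
go(457,90,-5,1.445)
E
```

```text
eef_pos: [453.0, 89.4, 70.0]
opening: 0.565
eef_pos: [456.2, 89.6, 70.3]
opening: 0.565
at [456.2  89.6  70.3] [ 3.140e+00 -1.000e-03  1.447e+00] t 17.0
shift [0.0005 0.0006 0.0753] az 0.002
```

```bash
python3 -m crank '[[0,0,0.03,0,0,0,1],[0,0,0.06,0,0,0,1],[0,0,0.071,0,0,0,1],[0,0,0.075,0,0,0,1],[0,0,0.075,0,0,0,1]]'
python3 -m crank '[[0,0,0,0,0,0,0.35],[0,0,0,0,0,0,0.35],[0,0,0,0,0,0,0.35]]'
python3 -m crank '[[0,0,-0.02,0,0,0,0.35],[0,0,-0.06,0,0,0,0],[0,0,-0.1,0,0,0,0],[0,0,-0.1,0,0,0,0]]'
python3 - <<'E'
from h import *
go(631,-84,90,1.445)
E
```

```text
clock: 17.5
eef_pos: [455.3, 89.4, -4.9]
tcp_rot: [-3.141, 0.0, 1.447]
contact_force: [0.3, 0.3, -0.9]
opening: 0.565
grasp_force: 32.5
clock: 17.8
eef_pos: [455.4, 89.5, -4.5]
tcp_rot: [3.141, -0.0, 1.447]
contact_force: [0.7, 1.0, -0.1]
opening: 0.65
grasp_force: 0.0
clock: 18.2
eef_pos: [458.2, 90.1, 99.7]
tcp_rot: [3.134, -0.003, 1.447]
contact_force: [0.5, 0.1, 0.3]
opening: 0.997
grasp_force: 0.0
at [458.2  90.1  99.7] [ 3.134e+00 -3.000e-03  1.447e+00] t 18.2
shift [-0.1514  0.1929  0.0108] az 0.002
```

```bash
python3 -m crank '[[-0.03,0.038,0,0,0,0,0],[-0.06,0.076,0,0,0,0,0],[-0.09,0.114,0,0,0,0,0],[-0.12,0.152,0,0,0,0,0],[-0.15,0.191,0,0,0,0,0]]'|egrep 'eef|open'
python3 -m crank '[[0,0,0,0,0,0,0],[0,0,0,0,0,0,0],[0,0,0,0,0,0,0]]'|egrep 'eef|open'
python3 - <<'E'
from h import *
go(631,-84,-11,1.445)
E
```

```text
eef_pos: [626.6, -84.7, 94.6]
opening: 1.003
eef_pos: [624.5, -82.5, 94.3]
opening: 1.0
at [624.5 -82.5  94.3] [-3.14  -0.     1.447] t 19.0
shift [-0.0007  0.0068  0.1053] az 0.002
```

```bash
python3 -m crank '[[-0.001,0.007,0.04,0,0,0,0],[-0.001,0.007,0.08,0,0,0,0],[-0.001,0.007,0.1,0,0,0,0],[-0.001,0.007,0.105,0,0,0,0],[-0.001,0.007,0.105,0,0,0,0]]' 30|egrep 'eef|cont'
python3 -m crank '[[0,0,0,0,0,0,1],[0,0,0,0,0,0,1],[0,0,0,0,0,0,1],[0,0,0,0,0,0,1],[0,0,0,0,0,0,1]]'
python3 -m crank '[[0,0,-0.02,0,0,0,1],[0,0,-0.06,0,0,0,1],[0,0,-0.1,0,0,0,1],[0,0,-0.11,0,0,0,1]]'
python3 - <<'E'
from h import *
go(477.6,256.6,98,1.445)
E
```

```text
eef_pos: [631.7, -84.0, -10.3]
contact_force: [-0.0, -0.0, 1.4]
clock: 20.0
eef_pos: [633.2, -85.0, -8.9]
tcp_rot: [3.14, -0.0, 1.447]
contact_force: [-0.8, 0.6, 6.9]
opening: 0.359
grasp_force: 29.3
clock: 20.4
eef_pos: [635.4, -85.4, 104.9]
tcp_rot: [3.135, 0.0, 1.447]
contact_force: [0.2, 0.2, -0.4]
opening: 0.355
grasp_force: 30.0
at [635.4 -85.4 104.9] [3.135 0.    1.447] t 20.4
shift [ 0.3198 -0.1989  0.0055] az 0.002
```

```bash
python3 -m crank '[[0.04,-0.025,0,0,0,0,1],[0.08,-0.05,0,0,0,0,1],[0.12,-0.075,0,0,0,0,1],[0.16,-0.1,0,0,0,0,1],[0.2,-0.124,0,0,0,0,1]]'|egrep 'eef|open'
python3 -m crank '[[0.04,-0.025,0,0,0,0,1],[0.08,-0.05,0,0,0,0,1],[0.12,-0.075,0,0,0,0,1],[0.12,-0.075,0,0,0,0,1],[0.12,-0.075,0,0,0,0,1]]'|egrep 'eef|open'
python3 - <<'E'
from h import *
go(477.6,256.6,-5.9,1.445)
E
```

```text
eef_pos: [533.0, 130.2, 99.8]
opening: 0.357
eef_pos: [474.0, 258.0, 99.8]
opening: 0.355
at [474.  258.   99.8] [-3.141  0.     1.449] t 21.4
shift [-0.0009  0.0037  0.1057] az 0.004
```

```bash
python3 -m crank '[[-0.001,0.004,0.04,0,0,0,1],[-0.001,0.004,0.08,0,0,0,1],[-0.001,0.004,0.1,0,0,0,1],[-0.001,0.004,0.105,0,0,0,1],[-0.001,0.004,0.105,0,0,0,1]]'
python3 -m crank '[[0,0,0,0,0,0,0.45],[0,0,0,0,0,0,0.45],[0,0,0,0,0,0,0.45]]'
python3 -m crank '[[0,0,-0.02,0,0,0,0.45],[0,0,-0.06,0,0,0,0],[0,0,-0.1,0,0,0,0],[0,0,-0.125,0,0,0,0]]'
python3 - <<'E'
from h import *
go(620,263,120,1.445)
E
```

```text
clock: 21.9
eef_pos: [478.6, 254.0, -5.5]
tcp_rot: [-3.14, 0.001, 1.445]
contact_force: [1.0, 0.2, -0.2]
opening: 0.352
grasp_force: 31.0
clock: 22.2
eef_pos: [479.0, 255.5, -4.7]
tcp_rot: [3.141, -0.0, 1.446]
contact_force: [0.0, 0.2, -0.1]
opening: 0.549
grasp_force: 0.0
clock: 22.6
eef_pos: [479.6, 256.2, 123.0]
tcp_rot: [3.139, -0.002, 1.447]
contact_force: [0.5, 0.1, -0.1]
opening: 0.996
grasp_force: 0.0
at [479.6 256.2 123. ] [ 3.139e+00 -2.000e-03  1.447e+00] t 22.6
shift [0.0241 0.1385 0.0034] az 0.002
```

```bash
python3 -m crank '[[0.006,0.035,0,0,0,0,0],[0.012,0.07,0,0,0,0,0],[0.018,0.105,0,0,0,0,0],[0.024,0.138,0,0,0,0,0],[0.024,0.138,0,0,0,0,0]]'|egrep 'eef'
python3 -m crank '[[0,0,0,0,0,0,0],[0,0,0,0,0,0,0]]'|egrep 'eef'
python3 - <<'E'
from h import *
go(620,263,0,1.445)
E
```

```text
eef_pos: [622.5, 262.5, 120.4]
eef_pos: [617.2, 262.2, 119.7]
at [617.2 262.2 119.7] [-3.140e+00  1.000e-03  1.447e+00] t 23.3
shift [0.0012 0.0028 0.1197] az 0.002
```

```bash
python3 -m crank '[[0.001,0.003,0.04,0,0,0,0],[0.001,0.003,0.08,0,0,0,0],[0.001,0.003,0.11,0,0,0,0],[0.001,0.003,0.12,0,0,0,0],[0.001,0.003,0.12,0,0,0,0]]' 30|egrep 'eef|cont'
python3 -m crank '[[0,0,0,0,0,0,1],[0,0,0,0,0,0,1],[0,0,0,0,0,0,1],[0,0,0,0,0,0,1],[0,0,0,0,0,0,1]]'
python3 -m crank '[[0,0,-0.02,0,0,0,1],[0,0,-0.06,0,0,0,1],[0,0,-0.1,0,0,0,1],[0,0,-0.12,0,0,0,1]]'
python3 - <<'E'
from h import *
go(462,-150.5,115,1.593)
E
```

```text
eef_pos: [619.9, 262.8, -1.0]
contact_force: [0.2, 0.2, 0.2]
clock: 24.3
eef_pos: [622.3, 263.5, 1.4]
tcp_rot: [3.14, -0.001, 1.447]
contact_force: [-1.4, -0.7, 6.2]
opening: 0.392
grasp_force: 29.4
clock: 24.7
eef_pos: [623.2, 263.8, 124.2]
tcp_rot: [3.137, -0.002, 1.447]
contact_force: [-0.0, -0.3, -0.8]
opening: 0.39
grasp_force: 30.0
at [623.2 263.8 124.2] [ 3.137e+00 -2.000e-03  1.447e+00] t 24.7
shift [-0.4311 -0.1088  0.0077] az -0.146
```

```bash
python3 -m crank '[[-0.043,-0.011,0,0,0,-0.03,1],[-0.086,-0.022,0,0,0,-0.06,1],[-0.129,-0.033,0,0,0,-0.09,1],[-0.172,-0.044,0,0,0,-0.12,1],[-0.215,-0.054,0,0,0,-0.146,1]]'|egrep 'eef|open'
python3 - <<'E'
from h import *
go(462,-150.5,115,1.593)
E
```

```text
eef_pos: [540.6, 55.0, 120.5]
opening: 0.39
at [540.6  55.  120.5] [3.141 0.    1.594] t 25.2
shift [-0.2036 -0.0834  0.0054] az 0.001
```

```bash
python3 -m crank '[[-0.042,-0.017,0,0,0,0,1],[-0.084,-0.034,0,0,0,0,1],[-0.126,-0.051,0,0,0,0,1],[-0.168,-0.068,0,0,0,0,1],[-0.199,-0.08,0,0,0,0,1]]'|egrep 'eef|open'
python3 -m crank '[[0,0,0,0,0,0,1],[0,0,0,0,0,0,1],[0,0,0,0,0,0,1]]'|egrep 'eef|open'
python3 - <<'E'
from h import *
go(462,-150.5,4.4,1.593)
E
```

```text
eef_pos: [464.7, -146.4, 120.6]
opening: 0.392
eef_pos: [466.2, -143.7, 120.2]
opening: 0.388
at [ 466.2 -143.7  120.2] [ 3.141 -0.     1.593] t 26.0
shift [-0.0068 -0.0044  0.1158] az 0.0
```

```bash
python3 -m crank '[[-0.007,-0.004,0.04,0,0,0,1],[-0.007,-0.004,0.08,0,0,0,1],[-0.007,-0.004,0.11,0,0,0,1],[-0.007,-0.004,0.1155,0,0,0,1],[-0.007,-0.004,0.1155,0,0,0,1]]'
python3 -m crank '[[0,0,0,0,0,0,0.4],[0,0,0,0,0,0,0.4],[0,0,0,0,0,0,0.4]]'
python3 -m crank '[[0,0,-0.02,0,0,0,0.3],[0,0,-0.06,0,0,0,0],[0,0,-0.1,0,0,0,0],[0,0,-0.12,0,0,0,0]]'
python3 - <<'E'
from h import *
go(624,-243,120,1.593)
E
```

```text
clock: 26.5
eef_pos: [461.8, -150.0, 3.9]
tcp_rot: [-3.14, -0.001, 1.595]
contact_force: [-0.6, -0.6, -0.3]
opening: 0.389
grasp_force: 30.0
clock: 26.8
eef_pos: [462.4, -151.1, 4.9]
tcp_rot: [3.141, 0.0, 1.593]
contact_force: [0.1, -0.4, -0.0]
opening: 0.602
grasp_force: 0.0
clock: 27.2
eef_pos: [463.4, -151.7, 127.9]
tcp_rot: [3.138, 0.001, 1.593]
contact_force: [0.0, -0.1, -0.7]
opening: 1.003
grasp_force: 0.0
at [ 463.4 -151.7  127.9] [3.138e+00 1.000e-03 1.593e+00] t 27.2
shift [-0.0948  0.1585  0.0087] az -0.0
```

```bash
python3 -m crank '[[-0.023,0.04,0,0,0,0,0],[-0.047,0.08,0,0,0,0,0],[-0.071,0.119,0,0,0,0,0],[-0.095,0.158,0,0,0,0,0],[-0.095,0.158,0,0,0,0,0]]'|egrep 'eef'
python3 -m crank '[[0,0,0,0,0,0,0],[0,0,0,0,0,0,0]]'|egrep 'eef'
python3 - <<'E'
from h import *
go(624,-243,-9,1.593)
E
```

```text
eef_pos: [626.8, -245.6, 124.8]
eef_pos: [620.9, -242.2, 124.2]
at [ 620.9 -242.2  124.2] [-3.140e+00 -1.000e-03  1.593e+00] t 27.9
shift [-0.001   0.0033  0.1332] az -0.0
```

```bash
python3 -m crank '[[-0.001,0.003,0.045,0,0,0,0],[-0.001,0.003,0.09,0,0,0,0],[-0.001,0.003,0.12,0,0,0,0],[-0.001,0.003,0.133,0,0,0,0],[-0.001,0.003,0.133,0,0,0,0]]' 30|egrep 'eef|cont'
python3 -m crank '[[0,0,0,0,0,0,1],[0,0,0,0,0,0,1],[0,0,0,0,0,0,1],[0,0,0,0,0,0,1],[0,0,0,0,0,0,1]]'
python3 -m crank '[[0,0,-0.02,0,0,0,1],[0,0,-0.05,0,0,0,1],[0,0,-0.08,0,0,0,1],[0,0,-0.08,0,0,0,1]]'
python3 - <<'E'
from h import *
go(464,-234.5,68,1.593)
E
```

```text
eef_pos: [623.3, -242.9, -9.8]
contact_force: [-0.3, -0.2, 0.3]
clock: 28.9
eef_pos: [626.1, -244.2, -6.7]
tcp_rot: [3.139, 0.001, 1.593]
contact_force: [-1.7, 0.3, 5.5]
opening: 0.451
grasp_force: 29.9
clock: 29.3
eef_pos: [628.1, -245.0, 76.8]
tcp_rot: [3.134, 0.003, 1.593]
contact_force: [1.2, 0.2, -0.3]
opening: 0.453
grasp_force: 30.7
at [ 628.1 -245.    76.8] [3.134e+00 3.000e-03 1.593e+00] t 29.3
shift [ 0.0141 -0.1639  0.0075] az -0.0
```

```bash
python3 -m crank '[[0.003,-0.035,0,0,0,0,1],[0.006,-0.07,0,0,0,0,1],[0.009,-0.105,0,0,0,0,1],[0.012,-0.14,0,0,0,0,1],[0.013,-0.162,0,0,0,0,1]]'|egrep 'eef|open'
python3 -m crank '[[0,0,0,0,0,0,1],[0,0,0,0,0,0,1],[0,0,0,0,0,0,1]]'|egrep 'eef|open'
python3 - <<'E'
from h import *
go(464,-234.5,-3.5,1.593)
E
```

```text
eef_pos: [459.8, -233.6, 71.2]
opening: 0.454
eef_pos: [464.1, -234.7, 71.8]
opening: 0.456
at [ 464.1 -234.7   71.8] [3.140e+00 1.000e-03 1.593e+00] t 30.1
shift [ 0.0003 -0.0002  0.0753] az -0.0
```

```bash
python3 -m crank '[[0,0,0.04,0,0,0,1],[0,0,0.065,0,0,0,1],[0,0,0.072,0,0,0,1],[0,0,0.075,0,0,0,1],[0,0,0.075,0,0,0,1]]'
python3 -m crank '[[0,0,0,0,0,0,0.38],[0,0,0,0,0,0,0.38],[0,0,0,0,0,0,0.38]]'|egrep 'cont|open|grasp'
python3 -m crank '[[0,0,-0.02,0,0,0,0.38],[0,0,-0.06,0,0,0,0.2],[0,0,-0.1,0,0,0,0],[0,0,-0.14,0,0,0,0],[0,0,-0.16,0,0,0,0]]'|egrep 'eef|cont'
python3 -m crank '[[-0.05,0,0,0,0,0,0],[-0.1,0,0,0,0,0,0],[-0.15,0,0,0,0,0,0],[-0.2,0,0,0,0,0,0],[-0.24,0,0,0,0,0,0]]'|egrep 'eef|cont'
python3 - <<'E'
from h import *
import cv2
for n in("scene","top"):
    g=cams.grab_frame(n);cv2.imwrite(f"pics/{n}9.png",g["image"][:,:,::-1])
a=cv2.imread("pics/top9.png")[130:310,150:480];b=cv2.imread("pics/scene9.png")[110:300,150:460]
cv2.imwrite("pics/fin.png",np.vstack([cv2.resize(a,(528,288)),cv2.resize(b,(496,304))[:,:496].copy() if 0 else cv2.copyMakeBorder(cv2.resize(b,(496,304)),0,0,0,32,cv2.BORDER_CONSTANT)]))
E
```

```text
clock: 30.6
eef_pos: [463.5, -234.4, -3.0]
tcp_rot: [3.141, -0.0, 1.593]
contact_force: [0.9, 0.1, -0.4]
opening: 0.452
grasp_force: 30.7
contact_force: [-0.0, 0.3, -0.0]
opening: 0.62
grasp_force: 0.0
eef_pos: [464.2, -235.1, 160.3]
contact_force: [0.2, -0.7, 0.2]
eef_pos: [467.8, -477.2, 156.8]
contact_force: [-0.3, -0.3, 0.2]
```

View pics/fin.png

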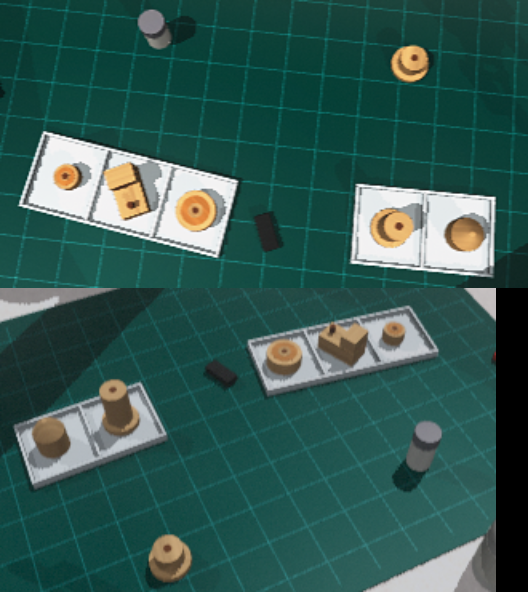

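All five parts are upright, centred and clear of the walls: wheels at (66,176) and (196,209), body (128,190), tower (393,226) and cap (465,234). The glue stick and short tower stand where they were.

```bash
python3 -c "
from rig import sign_off
print(sign_off())"
```

```text
the job is handed in; nothing more can be done
None
```

Both kits are made up and the job is handed in at about 31 s; in the final pictures all five parts stand upright in their compartments, and the short tower and glue stick look unmoved, but the hand-in returned no verdict.

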